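# Clear the latched key on the dust-extractor switch box

## Robot

A 6-joint arm with a two-finger parallel gripper is mounted at the origin on the work surface. World frame = base frame: x ahead of the robot, y to its left, z up, the work surface at z = 0. Lengths are in m, angles in rad, forces in N, time in s.
With the tool pointing down it reaches from about 0.15 to 0.775 m from the base axis. Payload 6.1 kg.
Tool frame: the origin (TCP) lies between the finger pads; the fingertips stand 25 mm ahead of it and the grasp point (between the pads) lies 6 mm ahead of it; z points along the fingers, y is the line along which they close (so a half turn about z gives the same grasp; the last joint's range is limited). The gripper opens to 85 mm and grips with 20 to 120 N. Pads are 22 mm wide; open, the fingers measure 114 mm over their backs; the gripper's body (76 mm by 85 mm) begins 54 mm behind the grasp point. The pads swing forward as they close: fully open they stand 13 mm farther back than shut.
Start: joints at [-1.175, 0.126, -0.04, 1.405, 0, 1.571], TCP at [0.202, -0.484, 0.256] pointing down, gripper open.
Joint ranges: [-2.72, 2.72], [-0.95, 1.95], [-1.27, 1.35], [-1.78, 2.02], [-1.46, 1.47], [-3.14, 3.14]. Speed limits (rad/s): [2.39, 2.39, 3.01, 3.14, 3.14, 3.14].

## Interface

Orientations are given as a 3x3 rotation matrix whose columns are the frame's x, y, z axes.
In Python, from bench import sensors, imaging, r gives the robot as it stands. The module is installed in compiled form; this text tells all that it offers.
- The arm moves only by the tool apply_moves, never from a script. Its argument "targets" is a list of rows, each an object of numbers: "jaw": the finger opening in m, from 0 to 0.0854; "tx", "ty", "tz": the shift along the world's x, y, z in m; "rx", "ry", "rz": the turn, a rotation vector about the world's x, y, z in degrees. In form: [{"jaw": .., "tx": .., "ty": .., "tz": .., "rx": .., "ry": .., "rz": ..}, ...]. A call has 1 to 12 rows; each row shifts and turns the commanded pose from where the row before left it; what a row does not reach is not made up. A row lasts 1/10 s, in which the tool goes at most 50 mm and 8.59 degrees, less where a joint would pass 70% of its speed; a pose out of reach is approached as far as the arm can. A call with a gripper value outside its range is refused whole. The fingers move at their own pace and stop on an object; the grip force is fixed at half the most. Time passes only in rows, so rows that do not move let the fingers close. It gives the time, the measured TCP pose, the force, the opening and the grip force at its end, in the units of the state.
- sensors.sense(): the state, without advancing time (a new reading comes with each control period).
- imaging.camera(name): name is "scene" or "top"; returns (picture, depth): 480x640x3 uint8, red, green, blue; 480x640 float32, m along the optical axis (not along the pixel's ray), 0 where there is no reading.
- imaging.calibration(name): a dict with "fx", "fy", "cx", "cy" (pixels), "R" (3x3) and "t" (3): a world point X has camera coordinates R X + t. Camera axes: x right, y down, z forward; pixel columns grow to the right and rows downward; lengths in m; the calibration is good to about 2 mm. A picture is of the moment at which its call begins. calibration takes no time and is no camera call.
- r.hand_in(): hands the job in; it is judged then, once.
The state is a dict: "time_s": time; "q": joint angles; "dq": joint speeds; "tau": joint torques, N m; "eef_pos": TCP position; "ee_rot": TCP orientation; "contact_force": force on the tool from outside, world axes, zero at the start; "moment": the same for the moment, N m; "width": finger opening in m; "finger_force": force on a finger pad.
Only numpy, scipy, OpenCV 4.12 (cv2) and the standard library are available. Lean on these libraries where they do the work, as an engineer would, in place of code of your own. Each camera call takes 0.05 s, during which the arm holds its last target. There are 200 camera calls.

## Task

One of the four identical keys on the dust extractor's switch box has been left latched down. With the tips of the shut fingers tap each key lightly in turn, from the robot's left to its right, to feel which one it is, without switching any of them yet; then press the latched key all the way in and let go, so that it pops up level with the other three. Never push a raised key right in, do not shift the bottle, tape roll or hammer, and finish clear of everything.

Things in the scene. Friction and masses are not known exactly. Their poses are not given: they have to be found in the camera images.
- panel: Grey painted steel switch box fixed to the bench, 130 x 260 x 75 mm (its x, y, z); origin at the centre of its underside, z up, y along the row of keys. Its flat top is 75 mm above the bench. It turns up to 20 degrees either way from facing the robot; its +y end is always to the robot's left.
- key_1: Key nearest the robot's left (the panel's +y end). All four are alike: white square cap 28 x 28 mm, 50 mm apart on the box's centre line, sliding straight down into the box. Origin at the centre of the top face, axes as the panel's. Raised, the top is 14 mm above the box's top (89 mm above the bench); latched, 5 mm lower (84 mm). Any of the four may be the latched one.
- key_2: Key second from the robot's left. As key_1. Raised keys: one starts to sink at 1.5 N and then takes 0.9 N per mm (4 N sinks it 2.8 mm), and springs back. 7 mm deep (7.8 N) it counts as pushed right in, which is wrong. The bottom stop is 10 mm below raised.
- key_3: Key third from the robot's left. As key_1. The latched key feels solid up to about 6 N. Pressed 3 mm or more below its latched height (about 10 N) it unlatches; it bottoms 5 mm below the latched height (10 to 12 N). It springs up to the raised height when let go.
- key_4: Key nearest the robot's right (the panel's -y end). As key_1. Taps, on any key: a touch by the fingers of 0.3 N or more for 0.05 s is enough; 2 to 4 N tells springy from solid.
- glue: Loose white glue bottle with an orange cap, 60 mm diameter, 150 mm tall, standing beside the box's left end; origin at the centre of its base. Leave it alone.
- tape: Loose roll of brown tape lying flat, 90 mm diameter, 30 mm high, beside the box's right end; origin at the centre of its underside. Leave it alone.
- hammer: Loose hammer, 260 mm long with a 90 mm steel head, lying on the bench between the robot and the box, roughly along the row with its head to the left; origin at the underside of its middle. Leave it alone.

How it is judged:
On the way, in this order (a step that is already met when the one before it is completed fails the run):
1. the first (leftmost) key is tapped by the fingers while the latched key is still latched (contact force between the fingers and key_1 above 0.3 N and ((z of key_1 in the frame of panel below 0.0855 m and distance of key_1 from where it was at the start of the episode below 0.0018 m) or (z of key_2 in the frame of panel below 0.0855 m and distance of key_2 from where it was at the start of the episode below 0.0018 m) or (z of key_3 in the frame of panel below 0.0855 m and distance of key_3 from where it was at the start of the episode below 0.0018 m) or (z of key_4 in the frame of panel below 0.0855 m and distance of key_4 from where it was at the start of the episode below 0.0018 m))), for 0.05 s.
2. the second key is tapped by the fingers while the latched key is still latched (contact force between the fingers and key_2 above 0.3 N and ((z of key_1 in the frame of panel below 0.0855 m and distance of key_1 from where it was at the start of the episode below 0.0018 m) or (z of key_2 in the frame of panel below 0.0855 m and distance of key_2 from where it was at the start of the episode below 0.0018 m) or (z of key_3 in the frame of panel below 0.0855 m and distance of key_3 from where it was at the start of the episode below 0.0018 m) or (z of key_4 in the frame of panel below 0.0855 m and distance of key_4 from where it was at the start of the episode below 0.0018 m))), for 0.05 s.
3. the third key is tapped by the fingers while the latched key is still latched (contact force between the fingers and key_3 above 0.3 N and ((z of key_1 in the frame of panel below 0.0855 m and distance of key_1 from where it was at the start of the episode below 0.0018 m) or (z of key_2 in the frame of panel below 0.0855 m and distance of key_2 from where it was at the start of the episode below 0.0018 m) or (z of key_3 in the frame of panel below 0.0855 m and distance of key_3 from where it was at the start of the episode below 0.0018 m) or (z of key_4 in the frame of panel below 0.0855 m and distance of key_4 from where it was at the start of the episode below 0.0018 m))), for 0.05 s.
4. the fourth (rightmost) key is tapped by the fingers while the latched key is still latched (contact force between the fingers and key_4 above 0.3 N and ((z of key_1 in the frame of panel below 0.0855 m and distance of key_1 from where it was at the start of the episode below 0.0018 m) or (z of key_2 in the frame of panel below 0.0855 m and distance of key_2 from where it was at the start of the episode below 0.0018 m) or (z of key_3 in the frame of panel below 0.0855 m and distance of key_3 from where it was at the start of the episode below 0.0018 m) or (z of key_4 in the frame of panel below 0.0855 m and distance of key_4 from where it was at the start of the episode below 0.0018 m))), for 0.05 s.
5. the latched key is released: all four keys are up (z of each of key_1, key_2, key_3, key_4 in the frame of panel above 0.0875 m), for 0.1 s.
At the end, for the whole second after the job is handed in: All four keys stand raised (tops more than 87.5 mm above the box's underside, i.e. within 1.5 mm of fully up); bottle, tape and hammer within 20 mm of where they began, the bottle upright (all of step 5 and distance of each of glue, tape, hammer from where it was at the start of the episode below 0.02 m and angle between glue's own z axis and vertical below 0.15 rad); the robot touches nothing.
It fails at once if a raised key is pushed right in (7 mm or more) (distance of any of key_1, key_2, key_3, key_4 from where it was at the start of the episode above 0.007 m).
It fails at once if the bottle, tape roll or hammer is shifted by more than 20 mm, lifted or tipped (distance of any of glue, tape, hammer from where it was at the start of the episode above 0.02 m or angle between glue's own z axis and vertical above 0.3 rad).
It also fails if it takes over 56 s, if anything falls off the work surface, if the arm or the gripper's body presses on something with over 40 N, if the wrist force passes 120 N, or if a joint passes its speed limit or range.

## Working session

There is one attempt and no reset: what is moved stays moved. The work goes in short steps, Python scripts to look and compute and a tool call to move; the robot and the scene stay as the last step left them, time stands still between calls to the robot, and variables do not carry over. Pictures are saved under pics/ and viewed, at most 10 in all, crops included, and the job is handed in when it is done.

Besides the shell and the picture viewer there is one more tool, called after "Emit:" in YAML: its name, and indented under it one key for each argument. apply_moves: Moves the arm, as the interface text tells. Its arguments: {"type":"object","properties":{"targets":{"type":"array","items":{"type":"object","properties":{"jaw":{"type":"number"},"tx":{"type":"number"},"ty":{"type":"number"},"tz":{"type":"number"},"rx":{"type":"number"},"ry":{"type":"number"},"rz":{"type":"number"}}}}},"required":["targets"]}

```bash
mkdir -p pics; python3 - <<'E'
from bench import sensors, imaging, r
import cv2,numpy as np
for n in("top","scene"):
    p,d=imaging.camera(n); c=imaging.calibration(n)
    cv2.imwrite(f"pics/{n}.png",p[:,:,::-1]); np.savez(f"{n}.npz",p=p,d=d,**c)
    print(n,c["fx"],c["cx"],c["cy"],(-c["R"].T@c["t"]).round(3))
s=sensors.sense(); print(s["time_s"],s["eef_pos"],s["ee_rot"],s["width"],s["contact_force"])
E
```

```text
top 599.8440855899836 336.87828790480324 257.1228021519926 [0.339 0.045 0.972]
scene 492.97467378366093 324.55107822387765 245.04275425223142 [ 0.983 -0.494  0.745]
0.1 [ 0.20227634 -0.48412064  0.25560796] [[ 9.22688035e-01  3.85547012e-01 -5.39983084e-04]
 [ 3.85547390e-01 -9.22687113e-01  1.30455896e-03]
 [ 4.73337662e-06 -1.41189001e-03 -9.99999003e-01]] 0.0852689087984241 [ 0.09996966 -0.59842124 -0.55958941]
```

View pics/top.png

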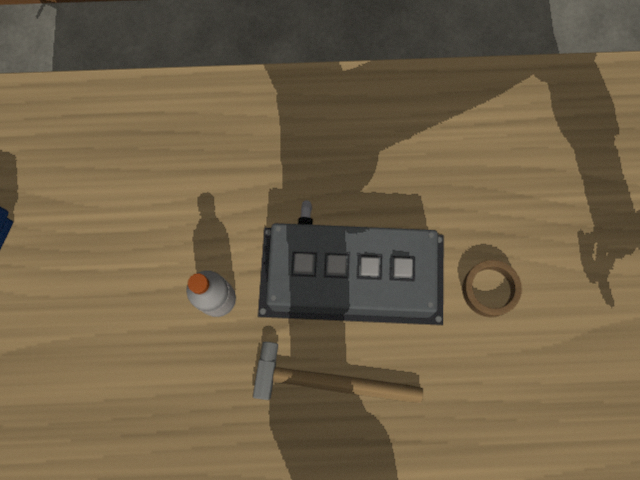

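View pics/scene.png

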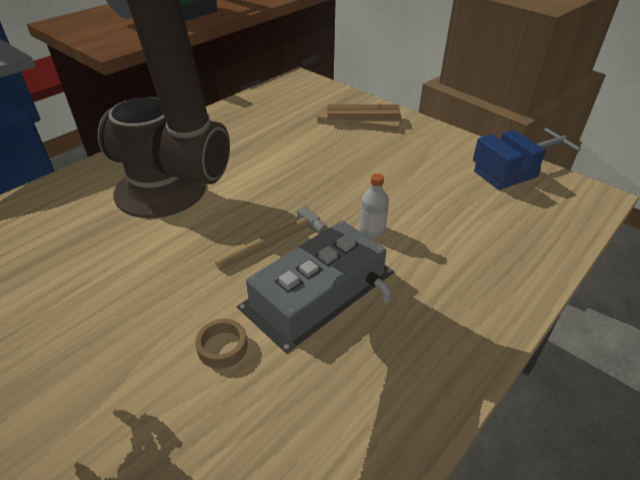

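The top view shows keys at about (304,264), (337,265), (370,267) and (402,268). The bottle is at (209,293), the tape at (492,288), and the hammer lies along row ~380. Next I'll measure these.

```bash
python3 - <<'E'
import cv2,numpy as np
z=np.load("top.npz");p=z["p"];d=z["d"];R=z["R"];t=z["t"];C=-R.T@t
def ray(u,v,h):
    w=R.T@np.array([(u-z["cx"])/z["fx"],(v-z["cy"])/z["fy"],1]);return C+w*(h-C[2])/w[2]
g=cv2.cvtColor(p,cv2.COLOR_RGB2GRAY)
P=[]
for u,v in[(304,264),(337,265),(370,267),(402,268)]:
    w=g[v-16:v+17,u-16:u+17]
    th=0.5*(int(g[v,u])+int(np.median(w[:3])))
    m=(w>th*1.0).astype(np.uint8)
    n,l,s,c=cv2.connectedComponentsWithStats(m,connectivity=4);k=l[16,16]
    cu,cv_=c[k]+[u-16,v-16]
    dd=d[v-6:v+7,u-6:u+7]; zc=np.median(dd)
    X=R.T@(np.array([(cu-z["cx"])/z["fx"]*zc,(cv_-z["cy"])/z["fy"]*zc,zc])-t)
    P.append(ray(cu,cv_,.088));print(cu.round(1),cv_.round(1),s[k],"ctr",P[-1].round(4),"depthpt",X.round(4), dd.std())
P=np.array(P);v=P[0]-P[3];print("dist",np.linalg.norm(v)/3,"ang",np.degrees(np.arctan2(-v[0],v[1])),P.mean(0))
for n,(u,v,h) in dict(glue=(200,284,.15),tape=(492,288,.03),ham1=(268,345,.03),ham2=(421,393,.02),pan1=(272,227,.075),pan2=(438,233,.075)).items(): print(n,ray(u,v,h).round(3))
big=cv2.resize(p[215:330,250:450],None,fx=4,fy=4,interpolation=cv2.INTER_CUBIC);cv2.imwrite("pics/crop.png",np.clip(big[:,:,::-1]*1.6,0,255))
E
```

```text
303.2 262.6 [  6   6  19  18 313] ctr [0.531  0.0885 0.088 ] depthpt [0.5305 0.0883 0.0903] 0.0021709772
336.5 263.8 [  7   6  20  19 304] ctr [0.5271 0.0384 0.088 ] depthpt [0.5266 0.0384 0.0902] 0.06914898
369.7 266.5 [  7   7  18  18 299] ctr [ 0.5209 -0.0113  0.088 ] depthpt [ 0.5215 -0.0115  0.0848] 0.0020470032
403.0 267.8 [  8   7  18  19 318] ctr [ 0.517  -0.0612  0.088 ] depthpt [ 0.5167 -0.061   0.0895] 0.0018846989
dist 0.05010437102960375 ang -5.341329623750821 [0.52397076 0.0135806  0.088     ]
glue [0.493 0.23  0.15 ]
tape [ 0.49  -0.208  0.03 ]
ham1 [0.414 0.15  0.03 ]
ham2 [ 0.332 -0.085  0.02 ]
pan1 [0.592 0.136 0.075]
pan2 [ 0.572 -0.12   0.075][ WARN:0@0.048] global loadsave.cpp:1063 imwrite_ Unsupported depth image for selected encoder is fallbacked to CV_8U.
```

View pics/crop.png

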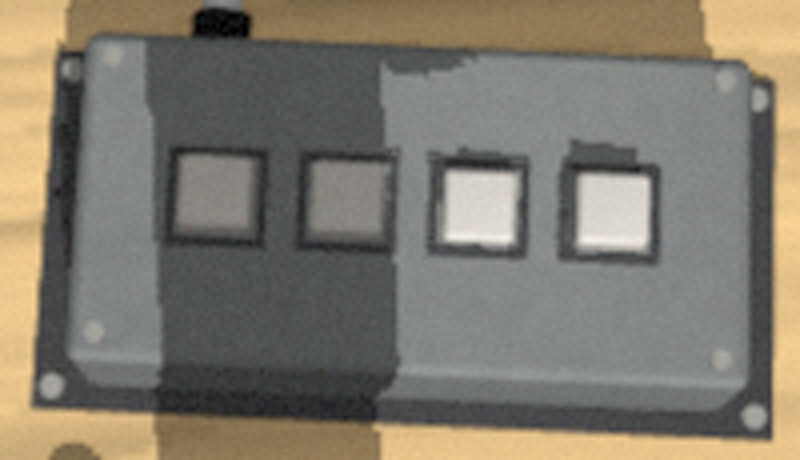

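Key spacing fits at 50 mm, with the row turned about -5°. Depth suggests key_3 is low, which the taps will confirm. I'll move over key_1 at height with the fingers shut.

Emit:
apply_moves:
  targets:
    - {"jaw":0,"tx":0.02,"ty":0.036,"rz":5}
    - {"jaw":0,"tx":0.02,"ty":0.036,"rz":5}
    - {"jaw":0,"tx":0.02,"ty":0.036,"rz":5}
    - {"jaw":0,"tx":0.02,"ty":0.036,"rz":5}
    - {"jaw":0,"tx":0.02,"ty":0.036,"rz":5}
    - {"jaw":0,"tx":0.02,"ty":0.036,"rz":5}
    - {"jaw":0,"tx":0.02,"ty":0.036,"rz":5}
    - {"jaw":0,"tx":0.02,"ty":0.036,"rz":5}
    - {"jaw":0,"tx":0.02,"ty":0.036,"rz":5}
    - {"jaw":0,"tx":0.02,"ty":0.036,"rz":5}
    - {"jaw":0,"tx":0.02,"ty":0.036,"rz":5}
    - {"jaw":0,"tx":0.02,"ty":0.036,"rz":5}

```text
invalid input
```

Emit:
apply_moves:
  targets:
    - {"jaw":0,"tx":0.02,"ty":0.036,"rz":2}
    - {"jaw":0,"tx":0.02,"ty":0.036}
    - {"jaw":0,"tx":0.02,"ty":0.036}
    - {"jaw":0,"tx":0.02,"ty":0.0325}
    - {"jaw":0,"tx":0.009}
    - {"jaw":0}

```text
invalid input
```

Probably every field is required in each row.

Emit:
apply_moves:
  targets:
    - {"jaw":0,"tx":0.02,"ty":0.036,"tz":0,"rx":0,"ry":0,"rz":5}
    - {"jaw":0,"tx":0.02,"ty":0.036,"tz":0,"rx":0,"ry":0,"rz":5}
    - {"jaw":0,"tx":0.02,"ty":0.036,"tz":0,"rx":0,"ry":0,"rz":5}
    - {"jaw":0,"tx":0.02,"ty":0.036,"tz":0,"rx":0,"ry":0,"rz":5}
    - {"jaw":0,"tx":0.02,"ty":0.036,"tz":0,"rx":0,"ry":0,"rz":5}
    - {"jaw":0,"tx":0.02,"ty":0.036,"tz":0,"rx":0,"ry":0,"rz":5}
    - {"jaw":0,"tx":0.02,"ty":0.036,"tz":0,"rx":0,"ry":0,"rz":5}
    - {"jaw":0,"tx":0.02,"ty":0.036,"tz":0,"rx":0,"ry":0,"rz":5}
    - {"jaw":0,"tx":0.02,"ty":0.036,"tz":0,"rx":0,"ry":0,"rz":5}
    - {"jaw":0,"tx":0.02,"ty":0.036,"tz":0,"rx":0,"ry":0,"rz":5}
    - {"jaw":0,"tx":0.02,"ty":0.036,"tz":0,"rx":0,"ry":0,"rz":5}
    - {"jaw":0,"tx":0.02,"ty":0.036,"tz":0,"rx":0,"ry":0,"rz":5}

```text
time_s: 1.3
eef_pos: [0.4427, -0.0507, 0.2561]
ee_rot: [[0.124, 0.992, -0.0], [0.992, -0.124, -0.0], [-0.0, -0.0, -1.0]]
contact_force: [0.4, -0.9, -0.3]
width: -0.0004
finger_force: 0.0
```

Emit:
apply_moves:
  targets:
    - {"jaw":0,"tx":0.022,"ty":0.035,"tz":0,"rx":0,"ry":0,"rz":0}
    - {"jaw":0,"tx":0.022,"ty":0.035,"tz":0,"rx":0,"ry":0,"rz":0}
    - {"jaw":0,"tx":0.022,"ty":0.035,"tz":0,"rx":0,"ry":0,"rz":0}
    - {"jaw":0,"tx":0.022,"ty":0.034,"tz":-0.02,"rx":0,"ry":0,"rz":0}
    - {"jaw":0,"tx":0,"ty":0,"tz":-0.04,"rx":0,"ry":0,"rz":0}
    - {"jaw":0,"tx":0,"ty":0,"tz":-0.04,"rx":0,"ry":0,"rz":0}
    - {"jaw":0,"tx":0,"ty":0,"tz":-0.02,"rx":0,"ry":0,"rz":0}
    - {"jaw":0,"tx":0,"ty":0,"tz":-0.01,"rx":0,"ry":0,"rz":0}
    - {"jaw":0,"tx":0,"ty":0,"tz":0,"rx":0,"ry":0,"rz":0}
    - {"jaw":0,"tx":0,"ty":0,"tz":0,"rx":0,"ry":0,"rz":0}

```text
time_s: 2.3
eef_pos: [0.531, 0.0866, 0.1274]
ee_rot: [[0.128, 0.992, 0.001], [0.992, -0.128, 0.0], [0.0, 0.001, -1.0]]
contact_force: [0.2, -0.6, 0.6]
width: -0.0
finger_force: 0.0
```

```bash
python3 - <<'E'
from bench import imaging, sensors
import cv2
p,d=imaging.camera("scene");cv2.imwrite("pics/s2.png",cv2.resize(p[150:370,180:460],None,fx=2.5,fy=2.5)[:,:,::-1])
s=sensors.sense();print(s["eef_pos"],s["contact_force"],s["q"])
E
```

```text
[0.53130118 0.08660779 0.12784368] [0.90217214 0.50868061 0.75354205] [ 1.61601841e-01  1.79654758e-01 -2.59556120e-01  1.12923640e+00
 -2.46453323e-05  1.86046996e+00]
```

View pics/s2.png

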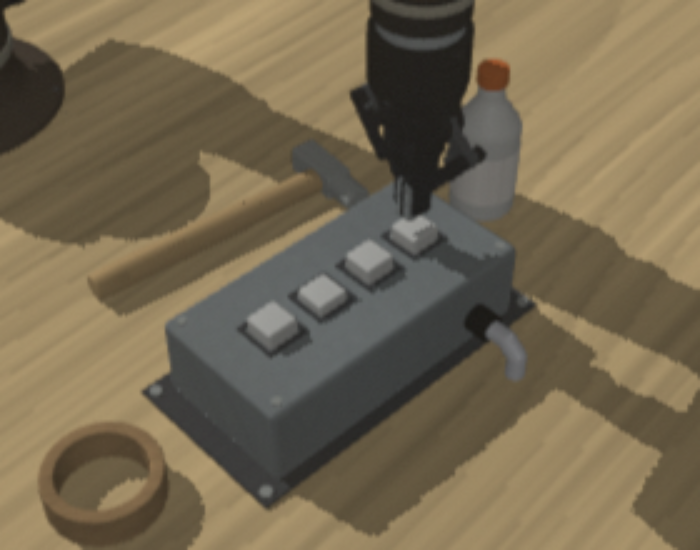

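The shut fingers hang just above key_1 at crop pixel (410,225), and key_3 looks lower than the others. I'll approach now.

Emit:
apply_moves:
  targets:
    - {"jaw":0,"tx":0,"ty":0.001,"tz":-0.005,"rx":0,"ry":0,"rz":0}
    - {"jaw":0,"tx":0,"ty":0.0,"tz":-0.005,"rx":0,"ry":0,"rz":0}
    - {"jaw":0,"tx":0,"ty":0,"tz":-0.002,"rx":0,"ry":0,"rz":0}
    - {"jaw":0,"tx":0,"ty":0,"tz":0,"rx":0,"ry":0,"rz":0}
    - {"jaw":0,"tx":0,"ty":0,"tz":0,"rx":0,"ry":0,"rz":0}

```text
time_s: 2.85
eef_pos: [0.5304, 0.0876, 0.1144]
ee_rot: [[0.127, 0.992, 0.0], [0.992, -0.127, -0.0], [-0.0, 0.0, -1.0]]
contact_force: [0.5, -0.6, 0.3]
width: 0.0003
finger_force: 0.0
```

Emit:
apply_moves:
  targets:
    - {"jaw":0,"tx":0,"ty":0,"tz":-0.001,"rx":0,"ry":0,"rz":0}
    - {"jaw":0,"tx":0,"ty":0,"tz":0,"rx":0,"ry":0,"rz":0}

```text
time_s: 3.05
eef_pos: [0.5305, 0.0876, 0.1135]
ee_rot: [[0.127, 0.992, 0.0], [0.992, -0.127, 0.0], [0.0, 0.0, -1.0]]
contact_force: [-0.7, -1.1, 1.8]
width: -0.0001
finger_force: 0.9
```

Emit:
apply_moves:
  targets:
    - {"jaw":0,"tx":0,"ty":0,"tz":-0.001,"rx":0,"ry":0,"rz":0}
    - {"jaw":0,"tx":0,"ty":0,"tz":0,"rx":0,"ry":0,"rz":0}

```text
time_s: 3.25
eef_pos: [0.5305, 0.0876, 0.1124]
ee_rot: [[0.127, 0.992, 0.0], [0.992, -0.127, 0.0], [0.0, 0.0, -1.0]]
contact_force: [0.1, 0.0, 2.2]
width: 0.0
finger_force: 1.4
```

Emit:
apply_moves:
  targets:
    - {"jaw":0,"tx":0,"ty":0,"tz":-0.001,"rx":0,"ry":0,"rz":0}
    - {"jaw":0,"tx":0,"ty":0,"tz":0,"rx":0,"ry":0,"rz":0}
    - {"jaw":0,"tx":0,"ty":0,"tz":0,"rx":0,"ry":0,"rz":0}

```text
time_s: 3.55
eef_pos: [0.5305, 0.0876, 0.1115]
ee_rot: [[0.127, 0.992, 0.0], [0.992, -0.127, 0.0], [0.0, 0.0, -1.0]]
contact_force: [-1.7, -0.1, 3.2]
width: -0.0001
finger_force: 1.8
```

Emit:
apply_moves:
  targets:
    - {"jaw":0,"tx":0,"ty":0,"tz":0.008,"rx":0,"ry":0,"rz":0}
    - {"jaw":0,"tx":0,"ty":0,"tz":0.012,"rx":0,"ry":0,"rz":0}
    - {"jaw":0,"tx":-0.002,"ty":-0.025,"tz":0,"rx":0,"ry":0,"rz":0}
    - {"jaw":0,"tx":-0.0025,"ty":-0.025,"tz":0,"rx":0,"ry":0,"rz":0}
    - {"jaw":0,"tx":0,"ty":0,"tz":-0.008,"rx":0,"ry":0,"rz":0}
    - {"jaw":0,"tx":0,"ty":0,"tz":-0.006,"rx":0,"ry":0,"rz":0}
    - {"jaw":0,"tx":0,"ty":0,"tz":-0.003,"rx":0,"ry":0,"rz":0}
    - {"jaw":0,"tx":0,"ty":0,"tz":0,"rx":0,"ry":0,"rz":0}
    - {"jaw":0,"tx":0,"ty":0,"tz":0,"rx":0,"ry":0,"rz":0}

```text
time_s: 4.45
eef_pos: [0.5259, 0.0382, 0.1143]
ee_rot: [[0.127, 0.992, -0.0], [0.992, -0.127, 0.0], [0.0, -0.0, -1.0]]
contact_force: [0.6, -0.3, -0.2]
width: 0.0
finger_force: 0.0
```

Emit:
apply_moves:
  targets:
    - {"jaw":0,"tx":0,"ty":0,"tz":-0.001,"rx":0,"ry":0,"rz":0}
    - {"jaw":0,"tx":0,"ty":0,"tz":0,"rx":0,"ry":0,"rz":0}
    - {"jaw":0,"tx":0,"ty":0,"tz":0,"rx":0,"ry":0,"rz":0}

```text
time_s: 4.75
eef_pos: [0.5261, 0.038, 0.1136]
ee_rot: [[0.127, 0.992, 0.0], [0.992, -0.127, 0.001], [0.001, 0.0, -1.0]]
contact_force: [-0.3, 1.4, 0.8]
width: 0.0003
finger_force: 0.9
```

Key_1 is springy, reading 3.2 N at about 2.2 mm down. I'll finish key_2, then start on key_3.

Emit:
apply_moves:
  targets:
    - {"jaw":0,"tx":0,"ty":0,"tz":-0.001,"rx":0,"ry":0,"rz":0}
    - {"jaw":0,"tx":0,"ty":0,"tz":-0.001,"rx":0,"ry":0,"rz":0}
    - {"jaw":0,"tx":0,"ty":0,"tz":0,"rx":0,"ry":0,"rz":0}
    - {"jaw":0,"tx":0,"ty":0,"tz":0,"rx":0,"ry":0,"rz":0}

```text
time_s: 5.15
eef_pos: [0.5261, 0.0378, 0.1116]
ee_rot: [[0.127, 0.992, 0.001], [0.992, -0.127, 0.001], [0.001, 0.001, -1.0]]
contact_force: [-0.2, 1.6, 3.3]
width: 0.0001
finger_force: 1.8
```

Emit:
apply_moves:
  targets:
    - {"jaw":0,"tx":0,"ty":0,"tz":0.008,"rx":0,"ry":0,"rz":0}
    - {"jaw":0,"tx":0,"ty":0,"tz":0.012,"rx":0,"ry":0,"rz":0}
    - {"jaw":0,"tx":-0.0025,"ty":-0.025,"tz":0,"rx":0,"ry":0,"rz":0}
    - {"jaw":0,"tx":-0.0025,"ty":-0.025,"tz":0,"rx":0,"ry":0,"rz":0}
    - {"jaw":0,"tx":0,"ty":0,"tz":-0.008,"rx":0,"ry":0,"rz":0}
    - {"jaw":0,"tx":0,"ty":0,"tz":-0.006,"rx":0,"ry":0,"rz":0}
    - {"jaw":0,"tx":0,"ty":0,"tz":-0.004,"rx":0,"ry":0,"rz":0}
    - {"jaw":0,"tx":0,"ty":0,"tz":-0.001,"rx":0,"ry":0,"rz":0}
    - {"jaw":0,"tx":0,"ty":0,"tz":0,"rx":0,"ry":0,"rz":0}
    - {"jaw":0,"tx":0,"ty":0,"tz":0,"rx":0,"ry":0,"rz":0}

```text
time_s: 6.15
eef_pos: [0.521, -0.012, 0.1124]
ee_rot: [[0.127, 0.992, 0.0], [0.992, -0.127, -0.0], [0.0, 0.0, -1.0]]
contact_force: [-0.1, -0.2, 0.5]
width: 0.0001
finger_force: 0.0
```

Key_2 is springy too. There's no contact on key_3 at a height where a raised key would push back, so it is low. I'll go on in finer steps.

Emit:
apply_moves:
  targets:
    - {"jaw":0,"tx":0,"ty":0,"tz":-0.001,"rx":0,"ry":0,"rz":0}
    - {"jaw":0,"tx":0,"ty":0,"tz":-0.001,"rx":0,"ry":0,"rz":0}
    - {"jaw":0,"tx":0,"ty":0,"tz":-0.001,"rx":0,"ry":0,"rz":0}
    - {"jaw":0,"tx":0,"ty":0,"tz":0,"rx":0,"ry":0,"rz":0}

```text
time_s: 6.55
eef_pos: [0.5209, -0.0124, 0.1093]
ee_rot: [[0.127, 0.992, 0.0], [0.992, -0.127, 0.0], [0.0, 0.0, -1.0]]
contact_force: [0.2, 0.1, 0.1]
width: 0.0002
finger_force: 0.0
```

Emit:
apply_moves:
  targets:
    - {"jaw":0,"tx":0,"ty":0,"tz":-0.0005,"rx":0,"ry":0,"rz":0}
    - {"jaw":0,"tx":0,"ty":0,"tz":0,"rx":0,"ry":0,"rz":0}

```text
time_s: 6.75
eef_pos: [0.5209, -0.0124, 0.1091]
ee_rot: [[0.127, 0.992, 0.0], [0.992, -0.127, 0.0], [0.0, 0.0, -1.0]]
contact_force: [-1.0, -0.5, 3.0]
width: 0.0004
finger_force: 1.7
```

Emit:
apply_moves:
  targets:
    - {"jaw":0,"tx":0,"ty":0,"tz":-0.0005,"rx":0,"ry":0,"rz":0}
    - {"jaw":0,"tx":0,"ty":0,"tz":0,"rx":0,"ry":0,"rz":0}

```text
time_s: 6.95
eef_pos: [0.521, -0.0124, 0.1088]
ee_rot: [[0.127, 0.992, 0.0], [0.992, -0.127, 0.0], [0.0, 0.0, -1.0]]
contact_force: [-2.3, 0.1, 6.3]
width: 0.0002
finger_force: 3.0
```

Key_3 is solid, reading 6.3 N with about 0.3 mm of travel, so it's the latched one. Next is key_4.

Emit:
apply_moves:
  targets:
    - {"jaw":0,"tx":0,"ty":0,"tz":0.01,"rx":0,"ry":0,"rz":0}
    - {"jaw":0,"tx":0,"ty":0,"tz":0.015,"rx":0,"ry":0,"rz":0}
    - {"jaw":0,"tx":-0.0025,"ty":-0.025,"tz":0,"rx":0,"ry":0,"rz":0}
    - {"jaw":0,"tx":-0.0025,"ty":-0.0245,"tz":0,"rx":0,"ry":0,"rz":0}
    - {"jaw":0,"tx":0,"ty":0,"tz":-0.008,"rx":0,"ry":0,"rz":0}
    - {"jaw":0,"tx":0,"ty":0,"tz":-0.006,"rx":0,"ry":0,"rz":0}
    - {"jaw":0,"tx":0,"ty":0,"tz":-0.004,"rx":0,"ry":0,"rz":0}
    - {"jaw":0,"tx":0,"ty":0,"tz":-0.001,"rx":0,"ry":0,"rz":0}
    - {"jaw":0,"tx":0,"ty":0,"tz":0,"rx":0,"ry":0,"rz":0}
    - {"jaw":0,"tx":0,"ty":0,"tz":0,"rx":0,"ry":0,"rz":0}

```text
time_s: 7.95
eef_pos: [0.516, -0.0614, 0.1144]
ee_rot: [[0.127, 0.992, 0.0], [0.992, -0.127, 0.0], [0.0, 0.0, -1.0]]
contact_force: [0.7, 0.3, -0.0]
width: -0.0001
finger_force: 0.0
```

Emit:
apply_moves:
  targets:
    - {"jaw":0,"tx":0,"ty":0,"tz":-0.001,"rx":0,"ry":0,"rz":0}
    - {"jaw":0,"tx":0,"ty":0,"tz":0,"rx":0,"ry":0,"rz":0}
    - {"jaw":0,"tx":0,"ty":0,"tz":0,"rx":0,"ry":0,"rz":0}

```text
time_s: 8.25
eef_pos: [0.5162, -0.0617, 0.1136]
ee_rot: [[0.127, 0.992, 0.001], [0.992, -0.127, 0.0], [0.001, 0.001, -1.0]]
contact_force: [-0.2, 1.3, 1.7]
width: -0.0002
finger_force: 0.8
```

Emit:
apply_moves:
  targets:
    - {"jaw":0,"tx":0,"ty":0,"tz":-0.001,"rx":0,"ry":0,"rz":0}
    - {"jaw":0,"tx":0,"ty":0,"tz":-0.001,"rx":0,"ry":0,"rz":0}
    - {"jaw":0,"tx":0,"ty":0,"tz":0,"rx":0,"ry":0,"rz":0}
    - {"jaw":0,"tx":0,"ty":0,"tz":0,"rx":0,"ry":0,"rz":0}

```text
time_s: 8.65
eef_pos: [0.5162, -0.0617, 0.1115]
ee_rot: [[0.127, 0.992, 0.001], [0.992, -0.127, 0.0], [0.001, 0.001, -1.0]]
contact_force: [0.6, 2.3, 3.6]
width: -0.0002
finger_force: 1.8
```

Emit:
apply_moves:
  targets:
    - {"jaw":0,"tx":0,"ty":0,"tz":0.008,"rx":0,"ry":0,"rz":0}
    - {"jaw":0,"tx":0,"ty":0,"tz":0.012,"rx":0,"ry":0,"rz":0}
    - {"jaw":0,"tx":0.0025,"ty":0.025,"tz":0,"rx":0,"ry":0,"rz":0}
    - {"jaw":0,"tx":0.0025,"ty":0.0245,"tz":0,"rx":0,"ry":0,"rz":0}
    - {"jaw":0,"tx":0,"ty":0,"tz":-0.008,"rx":0,"ry":0,"rz":0}
    - {"jaw":0,"tx":0,"ty":0,"tz":-0.007,"rx":0,"ry":0,"rz":0}
    - {"jaw":0,"tx":0,"ty":0,"tz":-0.004,"rx":0,"ry":0,"rz":0}
    - {"jaw":0,"tx":0,"ty":0,"tz":-0.003,"rx":0,"ry":0,"rz":0}
    - {"jaw":0,"tx":0,"ty":0,"tz":0,"rx":0,"ry":0,"rz":0}
    - {"jaw":0,"tx":0,"ty":0,"tz":0,"rx":0,"ry":0,"rz":0}

```text
time_s: 9.65
eef_pos: [0.5209, -0.0129, 0.1094]
ee_rot: [[0.128, 0.992, 0.0], [0.992, -0.128, -0.0], [-0.0, 0.0, -1.0]]
contact_force: [0.2, -0.6, -0.8]
width: -0.0001
finger_force: 0.0
```

Key_4 is springy. Now I'll press key_3 home.

Emit:
apply_moves:
  targets:
    - {"jaw":0,"tx":0,"ty":0,"tz":-0.001,"rx":0,"ry":0,"rz":0}
    - {"jaw":0,"tx":0,"ty":0,"tz":-0.001,"rx":0,"ry":0,"rz":0}
    - {"jaw":0,"tx":0,"ty":0,"tz":-0.001,"rx":0,"ry":0,"rz":0}
    - {"jaw":0,"tx":0,"ty":0,"tz":-0.001,"rx":0,"ry":0,"rz":0}
    - {"jaw":0,"tx":0,"ty":0,"tz":0,"rx":0,"ry":0,"rz":0}

```text
time_s: 10.15
eef_pos: [0.5211, -0.0128, 0.1066]
ee_rot: [[0.128, 0.992, 0.001], [0.992, -0.128, -0.001], [-0.001, 0.001, -1.0]]
contact_force: [-4.8, -0.7, 9.4]
width: -0.0004
finger_force: 4.8
```

Emit:
apply_moves:
  targets:
    - {"jaw":0,"tx":0,"ty":0,"tz":-0.001,"rx":0,"ry":0,"rz":0}
    - {"jaw":0,"tx":0,"ty":0,"tz":0,"rx":0,"ry":0,"rz":0}
    - {"jaw":0,"tx":0,"ty":0,"tz":0,"rx":0,"ry":0,"rz":0}

```text
time_s: 10.45
eef_pos: [0.521, -0.0128, 0.1057]
ee_rot: [[0.128, 0.992, 0.001], [0.992, -0.128, -0.001], [-0.001, 0.001, -1.0]]
contact_force: [-3.7, -0.6, 10.4]
width: -0.0
finger_force: 5.3
```

Emit:
apply_moves:
  targets:
    - {"jaw":0,"tx":0,"ty":0,"tz":-0.001,"rx":0,"ry":0,"rz":0}
    - {"jaw":0,"tx":0,"ty":0,"tz":-0.0005,"rx":0,"ry":0,"rz":0}
    - {"jaw":0,"tx":0,"ty":0,"tz":0,"rx":0,"ry":0,"rz":0}
    - {"jaw":0,"tx":0,"ty":0,"tz":0,"rx":0,"ry":0,"rz":0}

```text
time_s: 10.85
eef_pos: [0.521, -0.0128, 0.1044]
ee_rot: [[0.128, 0.992, 0.001], [0.992, -0.128, -0.001], [-0.001, 0.001, -1.0]]
contact_force: [-4.6, -1.9, 12.1]
width: 0.0001
finger_force: 6.1
```

Emit:
apply_moves:
  targets:
    - {"jaw":0,"tx":0,"ty":0,"tz":0.004,"rx":0,"ry":0,"rz":0}
    - {"jaw":0,"tx":0,"ty":0,"tz":0.006,"rx":0,"ry":0,"rz":0}
    - {"jaw":0,"tx":0,"ty":0,"tz":0.02,"rx":0,"ry":0,"rz":0}
    - {"jaw":0,"tx":0,"ty":0,"tz":0.04,"rx":0,"ry":0,"rz":0}
    - {"jaw":0,"tx":0,"ty":0,"tz":0.04,"rx":0,"ry":0,"rz":0}
    - {"jaw":0,"tx":0,"ty":0,"tz":0.04,"rx":0,"ry":0,"rz":0}
    - {"jaw":0,"tx":-0.04,"ty":0,"tz":0,"rx":0,"ry":0,"rz":0}
    - {"jaw":0,"tx":-0.04,"ty":0,"tz":0,"rx":0,"ry":0,"rz":0}
    - {"jaw":0,"tx":-0.04,"ty":0,"tz":0,"rx":0,"ry":0,"rz":0}
    - {"jaw":0,"tx":-0.04,"ty":0,"tz":0,"rx":0,"ry":0,"rz":0}
    - {"jaw":0,"tx":0,"ty":0,"tz":0,"rx":0,"ry":0,"rz":0}
    - {"jaw":0,"tx":0,"ty":0,"tz":0,"rx":0,"ry":0,"rz":0}

```text
time_s: 12.05
eef_pos: [0.3608, -0.0124, 0.2533]
ee_rot: [[0.128, 0.992, 0.002], [0.992, -0.128, 0.0], [0.0, 0.002, -1.0]]
contact_force: [0.8, -0.2, -0.0]
width: 0.0002
finger_force: 0.0
```

```bash
python3 - <<'E'
from bench import imaging
import cv2,numpy as np
p,d=imaging.camera("scene");cv2.imwrite("pics/s3.png",cv2.resize(p[150:370,180:460],None,fx=2.5,fy=2.5)[:,:,::-1])
p,d=imaging.camera("top")
for u,v in[(304,263),(337,264),(370,267),(403,268)]: print(np.median(d[v-6:v+7,u-6:u+7]))
z=np.load("top.npz")["d"]
for u,v in[(304,263),(337,264),(370,267),(403,268)]: print(np.median(z[v-6:v+7,u-6:u+7]))
E
```

```text
0.9019964
0.9018908
0.26645088
0.27104735
0.9019649
0.90158397
0.90578806
0.90056825
```

View pics/s3.png

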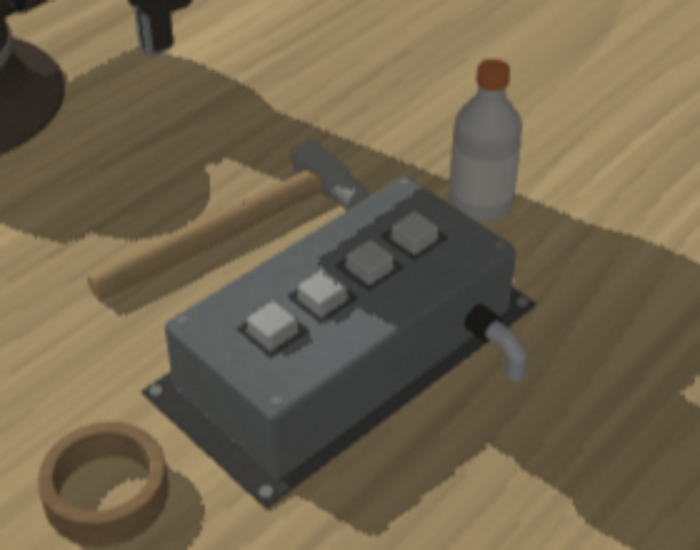

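The loose things are unmoved and the arm is clear. Key_3 at crop (322,293) is ambiguous, so I'll check its height from the scene camera's depth.

```bash
cat > h.py <<'E'
import numpy as np
K=np.array([[.531,.0885],[.526,.038],[.521,-.0118],[.5165,-.0615]])
def hs(d,c):
    o=[]
    v,u=np.mgrid[0:480,0:640]
    X=(np.stack([(u-c["cx"])/c["fx"]*d,(v-c["cy"])/c["fy"]*d,d],-1)-c["t"])@c["R"]
    for k in K:
        m=(np.hypot(*np.moveaxis(X[...,:2]-k,-1,0))<.009)&(X[...,2]>.07)&(X[...,2]<.1)
        o.append((round(float(np.median(X[m][:,2])),4),int(m.sum())))
    return o
E
python3 - <<'E'
from bench import imaging
import numpy as np,h
z=dict(np.load("scene.npz"));print(h.hs(z["d"],z))
c=imaging.calibration("scene")
d=np.mean([imaging.camera("scene")[1] for _ in range(4)],0);print(h.hs(d,c))
E
```

```text
[(0.0898, 42), (0.0898, 49), (0.085, 49), (0.0901, 53)]
[(0.0897, 39), (0.0898, 46), (0.0898, 49), (0.0899, 54)]
```

All four key tops now read about 89.8 mm. Key_3 read 85.0 mm before, so it has popped up. Handing in.

```bash
python3 -c "
from bench import r
print(r.hand_in())"
```

```text
the job is handed in; nothing more can be done
None
```

I tapped all four keys from left to right and found key_3 latched; pressing it right in and letting go brought it up level with the other three, and I handed the job in with the arm clear and the bottle, tape and hammer unmoved.

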